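# Put the lathe accessories back on their outlines

### The job

Put the four lathe accessories back on their tiles: the large faceplate, the small faceplate, the T-shaped tool rest and the spanner each lying flat, centred on the black outline of its own shape and size and turned to match it (faceplates hub up). Set them down, do not drop them, and leave the small amber jar where it stands.

Things in the scene. Friction and masses are not known exactly. Their poses are not given: they have to be found in the camera images.
- large_faceplate: Larger of the two steel lathe faceplates, lying hub up: a disc 80 mm across and 8 mm thick with a round hub 36 mm across standing on it; 36 mm high in all. Loose, 0.45 kg, give or take a quarter. Origin: centre of its underside; z up; turned any way (round).
- small_faceplate: Smaller steel lathe faceplate, hub up: a disc 52 mm across and 8 mm thick with a round hub 28 mm across; 32 mm high in all. Loose, 0.2 kg. Origin: centre of its underside; z up; turned any way (round).
- tool_rest: T-shaped lathe tool rest lying flat, loose, 0.42 kg. Grey bar 22 (x) by 110 (y) by 20 mm high, centred at x = +24.5 mm; from its middle a round steel post 20 mm across, axis 10 mm up, runs along -x from x = +13.5 to -36.5 mm. Origin: underside, on the post's line, mid-length of the T (centre of gravity 15 mm towards the bar); grip the post there across y. z up.
- rest_post_end (a point): Free end of the tool rest's post, at (-36.5, 0, 10) mm in the tool rest's frame.
- spanner: Flat steel double-ended spanner, 116 mm long (along its y), 10 mm thick; shaft 16 mm wide (x) over the middle 40 mm, both open-jawed heads 29 mm wide and alike. Loose, 0.1 kg. Origin: centre of its underside, mid-shaft; z up.
- pad_large_disc: Fixed plywood tile, 100 (x) by 125 (y) by 6 mm, with a black disc 84 mm across painted on it. Flat: the outline is only painted, 2 mm larger than the part all round and centred on the tile. Origin: centre of its underside; z up; yaw within 0.25 rad of the world's.
- pad_small_disc: Fixed plywood tile, 100 (x) by 125 (y) by 6 mm, with a black disc 56 mm across painted on it. Flat: the outline is only painted, 2 mm larger than the part all round and centred on the tile. Origin: centre of its underside; z up; yaw within 0.25 rad of the world's.
- pad_tee: Fixed plywood tile, 100 (x) by 125 (y) by 6 mm, with a black T painted on it: the crossbar runs along its y on the +x side, the stem points to its -x, so the tool rest on it has the same axes as the tile. Flat: the outline is only painted, 2 mm larger than the part all round and centred on the tile. Origin: centre of its underside; z up; yaw within 0.25 rad of the world's.
- pad_spanner: Fixed plywood tile, 100 (x) by 125 (y) by 6 mm, with a black double-ended spanner shape painted on it, its length along the tile's y. Flat: the outline is only painted, 2 mm larger than the part all round and centred on the tile. Origin: centre of its underside; z up; yaw within 0.25 rad of the world's.
- oil_jar: Small amber glass jar with a white lid, 40 mm across and 50 mm high, standing loose among the parts near the bench's middle line; not to be moved. Origin: centre of its underside; z up.
There are look-alikes about, which are no part of the job. Leave any pink or yellow look-alike of the small_faceplate alone. Leave any yellow look-alike of the large_faceplate alone.

How it is judged:
At the end, for the whole second after the job is handed in: Each accessory lies flat (within 0.1 rad) and at rest on the tile with its own outline, its centre within 12 mm of the tile's; tool rest and spanner turned within 0.2 rad of their outlines, the rest's post along the painted stem (the spanner either way round) (horizontal distance between large_faceplate and pad_large_disc below 0.012 m and z of large_faceplate in the frame of pad_large_disc between 0.002 and 0.011 m and angle between each of large_faceplate, small_faceplate, tool_rest, spanner's own z axis and vertical below 0.1 rad and linear speed of each of large_faceplate, small_faceplate, tool_rest, spanner below 0.02 m/s and angular speed of each of large_faceplate, small_faceplate, tool_rest, spanner below 0.2 rad/s and horizontal distance between small_faceplate and pad_small_disc below 0.012 m and z of small_faceplate in the frame of pad_small_disc between 0.002 and 0.011 m and horizontal distance between tool_rest and pad_tee below 0.012 m and z of tool_rest in the frame of pad_tee between 0.002 and 0.011 m and horizontal distance between spanner and pad_spanner below 0.012 m and z of spanner in the frame of pad_spanner between 0.002 and 0.011 m and angle between the y axis of tool_rest and the y axis of pad_tee, either way round below 0.2 rad and x of rest_post_end in the frame of pad_tee below -0.02 m and angle between the y axis of spanner and the y axis of pad_spanner, either way round below 0.2 rad); the robot touches nothing.
It fails at once if the amber jar is pushed, lifted or tipped (moved by more than 20 mm, or tilted by more than 0.3 rad) (distance of oil_jar from where it was at the start of the episode above 0.02 m or angle between oil_jar's own z axis and vertical above 0.3 rad).
It fails at once if an accessory is dropped or thrown down (faster than 0.7 m/s with its underside within 30 mm of the bench) ((linear speed of large_faceplate above 0.7 m/s and height (world z) of large_faceplate below 0.03 m) or (linear speed of small_faceplate above 0.7 m/s and height (world z) of small_faceplate below 0.03 m) or (linear speed of tool_rest above 0.7 m/s and height (world z) of tool_rest below 0.03 m) or (linear speed of spanner above 0.7 m/s and height (world z) of spanner below 0.03 m)).
It also fails if it takes over 102 s, if anything falls off the work surface, if the arm or the gripper's body presses on something with over 40 N, if the wrist force passes 120 N, or if a joint passes its speed limit or range.

### The arm

A 7-joint arm with a two-finger parallel gripper is mounted at the origin on the work surface. World frame = base frame: x ahead of the robot, y to its left, z up, the work surface at z = 0. Lengths are in m, angles in rad, forces in N, time in s.
With the tool pointing down it reaches from about 0.425 to 0.95 m from the base axis. Payload 4.7 kg.
Tool frame: the origin (TCP) lies on the centre line of the jaws, within the pads' length; the fingertips stand robot.nose_length ahead of it and the grasp point (between the pads) lies 8 mm behind it (robot.nose_length is the distance from the TCP to the fingertips, in m); z points along the fingers, y is the line along which they close (so a half turn about z gives the same grasp; the last joint's range is limited). The gripper opens to 85 mm and grips with 20 to 120 N. Pads are 22 mm wide; open, the fingers measure 114 mm over their backs; the gripper's body (76 mm by 85 mm) begins 54 mm behind the grasp point. The pads swing forward as they close: fully open they stand 13 mm farther back than shut.
Start: joints at [1.228, 0.469, -0.049, 1.532, 0.024, 1.141, -0.082], TCP at [0.208, -0.642, 0.242] pointing down, gripper open.
Joint ranges: [-2.59, 2.59], [-0.33, 1.99], [-1.39, 1.29], [0.1, 2.45], [-1.04, 4.18], [0.21, 1.99], [-2.66, 2.66]. Speed limits (rad/s): [2.57, 2.57, 3.14, 3.14, 3.14, 3.14, 3.14].

### API

Orientations are given as [roll, pitch, yaw] about the fixed x, y, z axes, in that order (R = Rz(yaw) Ry(pitch) Rx(roll)).
In Python, from plant import robot gives the robot as it stands. Calls block until the motion is done:
- robot.goto(position, orientation): joint-space move of the TCP to a pose.
- robot.move_straight(position, vel=0.15, attitude=None, contact_N=None): straight line of the TCP; attitude=None keeps the orientation; vel is the mean speed in m/s. With contact_N (N) it stops when the force on the tool has changed by that much, and returns True; else False.
- robot.move_joints(angles): joint-space move.
- robot.grip(opening, strength=None): opening from 0.0 (shut) to 1.0 (fully open); strength is the grip in N (None keeps the last); returns when the fingers have stopped.
- robot.sleep(seconds).
- robot.inverse_kinematics(position, orientation): joint angles nearest the present ones, or None.
- robot.sense(): the state.
- robot.grab_frame(name): name is "scene" or "top" or "wrist"; returns a dict with "image" (384x512x3 uint8, red, green, blue), "range_z" (384x512 float32, m along the optical axis (not along the pixel's ray), 0 where there is no reading), "fx", "fy", "cx", "cy" (pixels), "dist_coeffs" ([k1, k2, p1, p2, k3] as OpenCV has them; the pictures are not rectified), "R" (3x3) and "t" (3): a world point X has camera coordinates R X + t. Camera axes: x right, y down, z forward; pixel columns grow to the right and rows downward; lengths in m; the calibration is good to about 2 mm. A picture is of the moment at which its call begins.
A pose or a line that the arm cannot do raises robot.IKError and nothing moves.
- robot.close_job(): hands the job in; it is judged then, once.
The state is a dict: "t": time; "joint_pos": joint angles; "joint_velocities": joint speeds; "effort": joint torques, N m; "tcp_pos": TCP position; "tcp_rot": TCP orientation; "wrist_force": force on the tool from outside, world axes, zero at the start; "torque": the same for the moment, N m; "opening": opening from 0.0 (shut) to 1.0 (fully open); "gripper_force": force on a finger pad.
Only numpy, scipy, OpenCV 4.12 (cv2) and the standard library are available. Lean on these libraries where they do the work, as an engineer would, in place of code of your own. Each camera call takes 0.05 s, during which the arm holds its last target. There are 200 camera calls.

## Working session

There is one attempt and no reset: what is moved stays moved. The work goes in short steps, each a Python script; the robot and the scene stay as the last script left them, time stands still between calls to the robot, and variables do not carry over. Pictures are saved under pics/ and viewed, at most 14 in all, crops included, and the job is handed in when it is done.

```bash
ls; mkdir -p pics; python3 - <<'E'
from plant import robot
import cv2,numpy as np
for n in ("top","scene"):
    f=robot.grab_frame(n); cv2.imwrite(f"pics/{n}0.png",f["image"][...,::-1]); np.savez(f"{n}0.npz",**f)
    print(n,f["fx"],f["cx"],f["cy"],f["dist_coeffs"],f["R"],f["t"])
print(robot.nose_length,robot.sense())
E
```

```text
pics
top 416.17171312937 254.04011815744923 193.61647252266175 [-0.13978828  0.          0.          0.          0.        ] [[ 0.00710675 -0.99979136 -0.01915023]
 [-0.98432775 -0.00361971 -0.17631162]
 [ 0.17620551  0.0201031  -0.9841481 ]] [0.00823033 0.50372733 1.08449795]
scene 498.46542868924644 250.47923365030917 190.6338319890057 [0.01360077 0.         0.         0.         0.        ] [[-0.37232258  0.92796882  0.01580402]
 [ 0.51491864  0.22070456 -0.82834069]
 [-0.77216235 -0.30027216 -0.56000173]] [ 0.19856652 -0.21975283  1.67276755]
0.011 {'t': 0.1, 'joint_pos': array([ 1.22808783,  0.46939485, -0.04859666,  1.53356183,  0.02409713,
        1.14099826, -0.08227793]), 'joint_velocities': array([ 0.00066256, -0.00150457,  0.00109341, -0.00107018,  0.00211463,
        0.00088498,  0.00060646]), 'effort': array([ 1.07695243e-03, -5.11518109e+01, -4.61887987e-02, -2.38392091e+01,
        1.09484166e-02,  4.37668583e-03, -2.69883401e-05]), 'tcp_pos': array([ 0.20822302, -0.64155635,  0.24134873]), 'tcp_rot': array([-3.13981671e+00,  5.77588282e-05,  3.13859682e-01]), 'wrist_force': array([-0.64271035, -0.68093454,  0.57772556]), 'torque': array([-0.0054172 , -0.04985856, -0.02695916]), 'gripper_force': 0.0, 'opening': 1.0035057366397748}
```

View pics/top0.png

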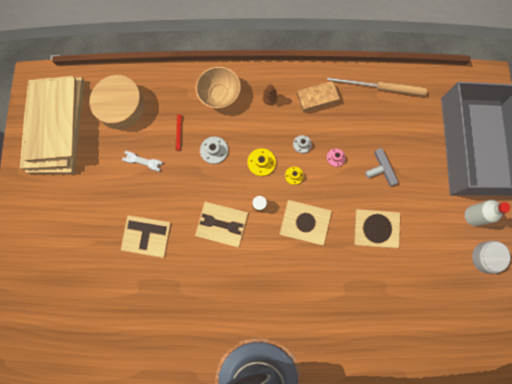

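View pics/scene0.png

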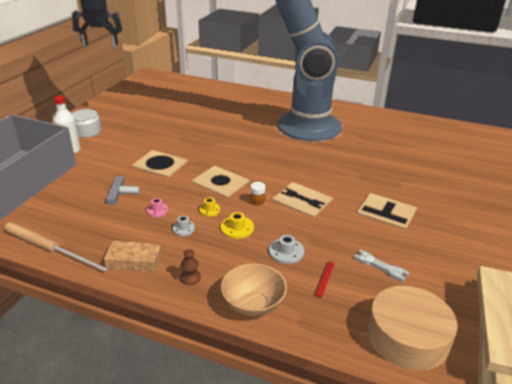

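Candidates in the top image: large faceplate is the steel disc at (213,150), with a yellow look-alike at (262,162). Small faceplate is the steel disc at (302,144), with look-alikes in pink (337,157) and yellow (294,175). The tool rest is at (382,168), not the grey box. The spanner is at (142,161), not the red stick at (178,132). The jar is at (259,203). Tiles: T (146,236), spanner (222,223), small disc (305,222), large disc (377,228). I'll check these in a rectified close crop.

```bash
cat > h.py <<'E'
import cv2,numpy as np
S=1000. # px per m
def ortho(f,z,x0,x1,y0,y1):
    """map-like picture of plane z: rows = x down from x1, cols = y down from y1 (seen like the top camera)"""
    xs=np.arange(x1,x0,-1/S); ys=np.arange(y1,y0,-1/S)
    X,Y=np.meshgrid(xs,ys,indexing="ij"); P=np.stack([X,Y,np.full_like(X,z)],-1).reshape(-1,3)
    K=np.array([[f["fx"],0,f["cx"]],[0,f["fy"],f["cy"]],[0,0,1.]])
    p,_=cv2.projectPoints(P,cv2.Rodrigues(np.asarray(f["R"]))[0],np.asarray(f["t"],float),K,np.asarray(f["dist_coeffs"],float))
    p=p.reshape(X.shape+(2,)).astype(np.float32)
    return cv2.remap(f["image"],p[...,0],p[...,1],cv2.INTER_CUBIC), cv2.remap(f["range_z"],p[...,0],p[...,1],cv2.INTER_NEAREST)
def blobs(mask,x1,y1,amin):
    out=[]
    cs,_=cv2.findContours(mask.astype(np.uint8),cv2.RETR_EXTERNAL,cv2.CHAIN_APPROX_NONE)
    for c in cs:
        m=cv2.moments(c)
        if m["m00"]<amin: continue
        ang=.5*np.arctan2(2*m["mu11"],m["mu20"]-m["mu02"])  # angle of long axis in (col,row)
        (cx,cy),(w,h),_a=cv2.minAreaRect(c)
        # world yaw of long axis: col->-y,row->-x
        d=np.array([-np.sin(ang),-np.cos(ang)])
        out.append(dict(c=(round(x1-m["m01"]/m["m00"]/S,4),round(y1-m["m10"]/m["m00"]/S,4)),rect=(round(x1-cy/S,4),round(y1-cx/S,4)),wh=(int(w),int(h)),yaw=round(float(np.arctan2(d[1],d[0])),3),A=int(m["m00"])))
    return out
E
python3 - <<'E'
from h import *
f=dict(np.load("top0.npz"))
x0,x1,y0,y1=.35,.75,-.4,.4
o,_=ortho(f,0.006,x0,x1,y0,y1)
g=o.max(2)
for b in blobs(g<60,x1,y1,600): print("dark",b)
o2,_=ortho(f,0.01,x0,x1,y0,y1)
hsv=cv2.cvtColor(o2,cv2.COLOR_RGB2HSV)
for b in blobs((hsv[...,1]<60)&(hsv[...,2]>70),x1,y1,500): print("grey",b)
cv2.imwrite("pics/ortho.png",o2[...,::-1])
E
```

```text
grey {'c': (0.4847, -0.0031), 'rect': (0.4845, -0.003), 'wh': (39, 38), 'yaw': -2.792, 'A': 1174}
grey {'c': (0.6054, 0.3364), 'rect': (0.6055, 0.3364), 'wh': (118, 30), 'yaw': -1.866, 'A': 2606}
grey {'c': (0.5864, -0.3555), 'rect': (0.5809, -0.3407), 'wh': (111, 77), 'yaw': -2.747, 'A': 3735}
grey {'c': (0.6376, 0.1283), 'rect': (0.6376, 0.1286), 'wh': (79, 79), 'yaw': -2.54, 'A': 4974}
grey {'c': (0.6554, -0.1243), 'rect': (0.6557, -0.1243), 'wh': (49, 51), 'yaw': -0.209, 'A': 2052}
```

View pics/ortho.png

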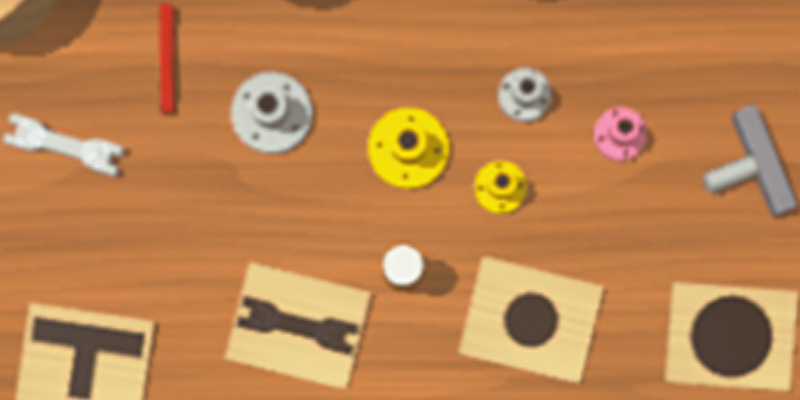

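The crop confirms the choices: steel discs at ortho (271,111) large and (525,94) small, tool rest (750,165), spanner (65,145). The yellow and pink look-alikes and the jar (403,265) stay put. The dark threshold was too low, so I'll refine it.

```bash
python3 - <<'E'
from h import *
from plant import robot
f=dict(np.load("top0.npz"))
print("cam",-f["R"].T@f["t"])
x0,x1,y0,y1=.28,.75,-.45,.45
o,_=ortho(f,0.006,x0,x1,y0,y1)
hsv=cv2.cvtColor(o,cv2.COLOR_RGB2HSV)
tile=(hsv[...,2]>170)&(hsv[...,1]>60)&(hsv[...,1]<140)&(hsv[...,0]>13)
tile=cv2.morphologyEx(tile.astype(np.uint8),cv2.MORPH_OPEN,np.ones((5,5)))
for b in blobs(tile,x1,y1,5000): print("tile",b)
cs,_=cv2.findContours(tile,cv2.RETR_EXTERNAL,cv2.CHAIN_APPROX_NONE); fill=np.zeros_like(tile)
for c in cs:
    if cv2.contourArea(c)>5000:
        cv2.fillPoly(fill,[cv2.convexHull(c)],1); print(cv2.minAreaRect(c))
for b in blobs((fill>0)&(o.max(2)<130),x1,y1,800): print("dark",b)
for z in (.01,.02):
    o,_=ortho(f,z,x0,x1,-.45,-.28); hsv=cv2.cvtColor(o,cv2.COLOR_RGB2HSV)
    m=((hsv[...,1]<70)&(hsv[...,2]>70)).astype(np.uint8)
    for b in blobs(m,x1,-.28,500): print(z,"T",b)
    m2=cv2.morphologyEx(m,cv2.MORPH_OPEN,cv2.getStructuringElement(cv2.MORPH_ELLIPSE,(21,21)))
    for b in blobs(m2&((hsv[...,2]<150)),x1,-.28,200): print(z,"bar",b)
    ss=m.copy(); ss[hsv[...,2]<160]=0
    for b in blobs(ss,x1,-.28,200): print(z,"stem",b)
# reach/yaw feasibility
q0=robot.sense()["joint_pos"]
for p in [(.6054,.3364),(.58,-.34),(.6376,.1283),(.6554,-.1243)]:
    print(p,[(y,None if (q:=robot.inverse_kinematics([*p,.15],[np.pi,0,y])) is None else np.round(q,2)) for y in (-1.5,-.8,0,.8,1.5)])
E
```

```text
cam [ 0.30467977 -0.01174981  1.15627718]
tile {'c': (0.3892, 0.3171), 'rect': (0.3892, 0.3171), 'wh': (128, 102), 'yaw': -1.729, 'A': 12749}
tile {'c': (0.414, -0.3321), 'rect': (0.4141, -0.3322), 'wh': (129, 102), 'yaw': -1.634, 'A': 12893}
tile {'c': (0.4307, -0.1312), 'rect': (0.4306, -0.1313), 'wh': (128, 103), 'yaw': -1.824, 'A': 12843}
((132.86459350585938, 360.77203369140625), (128.35731506347656, 102.3873519897461), 8.583621978759766)
((782.1995849609375, 335.9452819824219), (129.0910186767578, 102.88960266113281), 4.467159271240234)
((581.2647705078125, 319.44122314453125), (128.3013458251953, 103.07764434814453), 14.03624439239502)
dark {'c': (0.4032, 0.3148), 'rect': (0.3889, 0.3171), 'wh': (110, 72), 'yaw': -1.715, 'A': 3268}
dark {'c': (0.4144, -0.3325), 'rect': (0.4145, -0.3325), 'wh': (79, 79), 'yaw': -0.563, 'A': 4917}
dark {'c': (0.4309, -0.1313), 'rect': (0.4308, -0.1314), 'wh': (50, 51), 'yaw': -0.427, 'A': 2052}
0.01 T {'c': (0.5864, -0.3553), 'rect': (0.5807, -0.3408), 'wh': (111, 78), 'yaw': -2.747, 'A': 3841}
0.01 bar {'c': (0.6141, -0.3435), 'rect': (0.6146, 
[... 1331 characters left out ...]
  ,  0.19]))]
(0.6376, 0.1283) [(-1.5, array([ 0.46,  0.84, -1.18,  1.64,  0.81,  1.24,  2.32])), (-0.8, array([-0.86,  0.68,  0.91,  1.73, -0.61,  1.05, -2.11])), (0, array([ 0.15,  0.59, -0.6 ,  1.66,  0.38,  1.01, -2.15])), (0.8, array([ 0.24,  0.63, -0.75,  1.66,  0.48,  1.05, -1.42])), (1.5, array([ 0.26,  0.64, -0.78,  1.65,  0.51,  1.06, -0.74]))]
(0.6554, -0.1243) [(-1.5, array([-0.55,  0.8 ,  1.11,  1.69, -0.78,  1.16, -2.3 ])), (-0.8, array([ 0.19,  0.54, -0.09,  1.64,  0.06,  0.96, -2.29])), (0, array([ 0.31,  0.55, -0.26,  1.63,  0.17,  0.98, -1.58])), (0.8, array([ 0.45,  0.59, -0.48,  1.62,  0.31,  1.01, -0.89])), (1.5, array([ 0.53,  0.62, -0.61,  1.62,  0.39,  1.03, -0.26]))]
```

```bash
cat >> h.py <<'E'
PI=np.pi
def above(r,p,yaw,z):
    """joint move to the pose, choosing the half-turn that needs the least joint travel"""
    q0=np.array(r.sense()["joint_pos"]); best=None
    for y in (yaw,yaw+PI,yaw-PI):
        q=r.inverse_kinematics([p[0],p[1],z],[PI,0,np.arctan2(np.sin(y),np.cos(y))])
        if q is not None and (best is None or np.abs(q-q0).max()<np.abs(best-q0).max()): best=np.array(q)
    if best is None: raise SystemExit(f"no IK {p} {yaw}")
    r.move_joints(best)
E
python3 - <<'E'
from h import *
from plant import robot
f=dict(np.load("top0.npz"))
x1,y1=.50,.18
o,_=ortho(f,.006,.35,x1,.02,y1)
m=(o.max(2)<120)
for b in blobs(m,x1,y1,800): print("spanner dark",b)
above(robot,(.58,-.34),-1.22,.25)
s=robot.sense(); print(s["t"],s["tcp_pos"],s["tcp_rot"])
w=robot.grab_frame("wrist"); np.savez("w1.npz",**w); cv2.imwrite("pics/w1.png",w["image"][...,::-1])
E
```

```text
spanner dark {'c': (0.4252, 0.1032), 'rect': (0.4251, 0.1029), 'wh': (116, 28), 'yaw': -1.82, 'A': 2295}
1.85 [ 0.57892218 -0.34202123  0.24976988] [-3.14038657e+00  6.42147112e-04  1.91839441e+00]
```

View pics/w1.png

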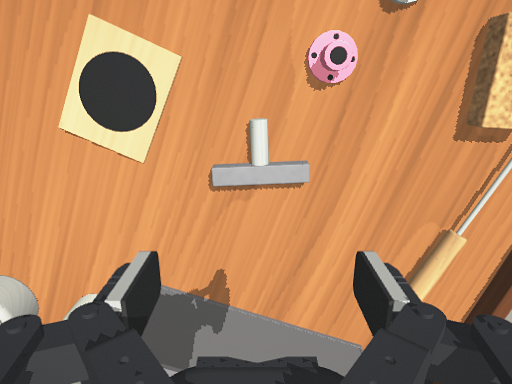

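The wrist view shows the tool rest's bar at (260,174) with its post up to (258,120), and the pink look-alike at (333,56). I'll refine the tool rest pose from this.

```bash
python3 - <<'E'
from h import *
w=dict(np.load("w1.npz"))
x1,y1=.66,-.27
for z in (.01,.02):
    o,_=ortho(w,z,.50,x1,-.43,y1); hsv=cv2.cvtColor(o,cv2.COLOR_RGB2HSV)
    m=((hsv[...,1]<60)&(hsv[...,2]>90)).astype(np.uint8)
    print(z,"all",blobs(m,x1,y1,1500))
    st=cv2.morphologyEx((m>0)&(hsv[...,2]>175)if 0 else m,cv2.MORPH_OPEN,np.ones((3,3)))
    bar=cv2.morphologyEx(m,cv2.MORPH_OPEN,cv2.getStructuringElement(cv2.MORPH_ELLIPSE,(21,21)))
    print("bar",blobs(bar,x1,y1,800))
    if z==.02: cv2.imwrite("pics/o1.png",np.hstack([cv2.resize(o[...,::-1],None,fx=2,fy=2),cv2.cvtColor(cv2.resize(bar*120+m*120,None,fx=2,fy=2),cv2.COLOR_GRAY2BGR)]))
E
```

```text
0.01 all [{'c': (0.5861, -0.3521), 'rect': (0.5802, -0.338), 'wh': (111, 74), 'yaw': -2.744, 'A': 3642}]
bar [{'c': (0.5894, -0.3596), 'rect': (0.5878, -0.356), 'wh': (111, 35), 'yaw': -2.746, 'A': 2811}]
0.02 all [{'c': (0.5852, -0.3498), 'rect': (0.5796, -0.336), 'wh': (108, 72), 'yaw': -2.745, 'A': 3447}]
bar [{'c': (0.5882, -0.3575), 'rect': (0.5871, -0.3545), 'wh': (108, 32), 'yaw': -2.749, 'A': 2609}]
```

View pics/o1.png

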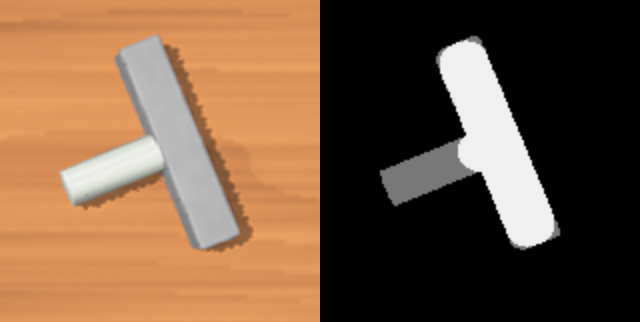

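```bash
cat >> h.py <<'E'
def pick(r,p,yaw,z,pre,N,zh=.18):
    r.grip(pre); above(r,p,yaw,zh); r.sleep(.15)
    r.move_straight([p[0],p[1],z+.03],vel=.2); hit=r.move_straight([p[0],p[1],z],vel=.06,contact_N=12)
    a=r.sense(); r.grip(0.,N); s=r.sense()
    print("pick t",s["t"],"tcp",a["tcp_pos"].round(4),"hit",hit,"open",round(s["opening"],3),"F",s["gripper_force"])
    c=r.sense()["tcp_pos"]; r.move_straight([c[0],c[1],zh],vel=.15); s=r.sense()
    print("lift",s["tcp_pos"].round(4),"open",round(s["opening"],3),"w",s["wrist_force"].round(1),s["torque"].round(2)); return a["tcp_pos"][2]
def place(r,p,yaw,z,post,zh=.18,via=None):
    """z = TCP height at which the part should touch"""
    if via is not None: above(r,via[:2],yaw,via[2])
    above(r,p,yaw,zh); r.sleep(.3)
    r.move_straight([p[0],p[1],z+.02],vel=.15); r.sleep(.1)
    hit=r.move_straight([p[0],p[1],z-.004],vel=.03,contact_N=5); s=r.sense()
    print("place t",s["t"],s["tcp_pos"].round(4),s["tcp_rot"].round(3),"hit",hit,"open",round(s["opening"],3))
    r.grip(post); c=r.sense()["tcp_pos"]; r.move_straight([c[0],c[1],zh],vel=.2); print("t",r.sense()["t"])
E
python3 - <<'E'
from h import *
from plant import robot
pick(robot,(.580,-.337),-1.176,.013,.6,110)
w=robot.grab_frame("wrist"); cv2.imwrite("pics/w2.png",w["image"][...,::-1])
E
```

```text
pick t 4.7667 tcp [ 0.58   -0.3369  0.0128] hit False open 0.19 F 107.80054807662964
lift [ 0.5795 -0.3369  0.1786] open 0.188 w [-0.1 -0.3 -3.5] [ 0.07  0.07 -0.05]
```

View pics/w2.png

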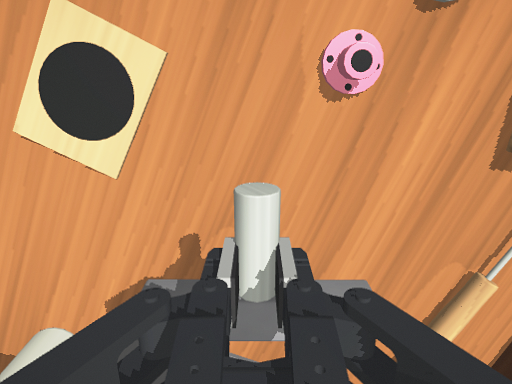

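The tool rest is held by its post, which is level at (257,240). Next is placing it with the same half-turn relation.

```bash
python3 - <<'E'
import re
s=open("h.py").read()
s=s.replace("def above(r,p,yaw,z):","def above(r,p,yaw,z,sym=True):").replace("for y in (yaw,yaw+PI,yaw-PI):","for y in ((yaw,yaw+PI,yaw-PI) if sym else (yaw,)):")
s=s.replace("def place(r,p,yaw,z,post,zh=.18,via=None):","def place(r,p,yaw,z,post,zh=.18,via=None,sym=True):").replace("above(r,p,yaw,zh); r.sleep(.3)","above(r,p,yaw,zh,sym); r.sleep(.3)")
open("h.py","w").write(s)
from h import *
from plant import robot
y=robot.sense()["tcp_rot"][2]; print("held yaw",y)
part=-1.176
target=-.154+(y-part)
print(target, robot.inverse_kinematics([.389,.317,.18],[PI,0,np.arctan2(np.sin(target),np.cos(target))]))
place(robot,(.389,.317),target,.019,.5,sym=False)
w=robot.grab_frame("wrist"); np.savez("w3.npz",**w); cv2.imwrite("pics/w3.png",w["image"][...,::-1])
E
```

```text
held yaw 1.9656572042033966
2.987657204203397 [ 0.05928944  0.45292961 -1.04912123  1.96492078  0.47021432  0.9924579
  0.20314591]
place t 10.625 [0.3889 0.3168 0.0198] [-3.141 -0.     2.988] hit True open 0.19
t 11.9583
```

View pics/w3.png

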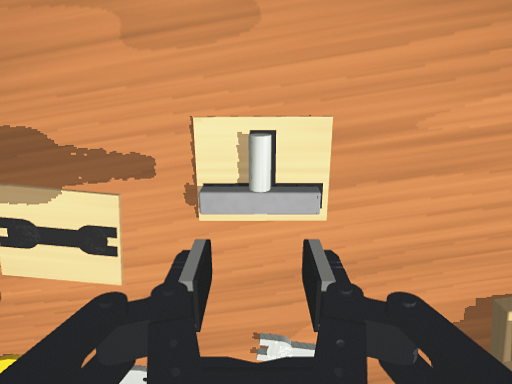

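The tool rest lies on its T outline at (262,175), centred and aligned. Next is the spanner.

```bash
python3 - <<'E'
from h import *
from plant import robot
pick(robot,(.6054,.3364),-.295+PI/2,.0135,.5,60)
y=robot.sense()["tcp_rot"][2]; print(y)
place(robot,(.4252,.1030),-.249+PI/2,.0195,.35)
w=robot.grab_frame("wrist"); np.savez("w4.npz",**w); cv2.imwrite("pics/w4.png",w["image"][...,::-1])
E
```

```text
pick t 15.4083 tcp [0.6053 0.3365 0.0133] hit False open 0.161 F 59.87065315246582
lift [0.6051 0.3362 0.1787] open 0.161 w [ 0.1  0.  -1.8] [-0.01 -0.03 -0.03]
1.2758407517414228
place t 19.9167 [0.4251 0.1029 0.0201] [-3.141e+00  1.000e-03  1.322e+00] hit True open 0.163
t 21.1667
```

View pics/w4.png

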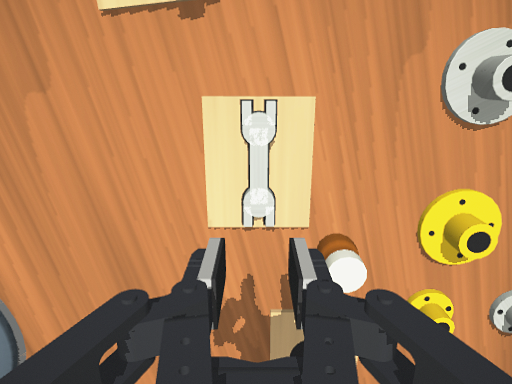

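The spanner covers its outline at (259,165) to within about 2 mm, and the jar at (345,265) is untouched. Both faceplates come next.

```bash
python3 - <<'E'
from h import *
from plant import robot
pick(robot,(.6376,.1285),1.3,.0225,.65,100)
place(robot,(.4143,-.3325),.9,.0285,.65)
pick(robot,(.6556,-.1243),1.3,.0225,.6,80)
place(robot,(.4308,-.1313),1.3,.0285,.6)
above(robot,(.5,-.5),1.3,.3)
t=robot.grab_frame("top"); np.savez("top1.npz",**t)
o,_=ortho(t,.014,.3,.75,-.42,.42); cv2.imwrite("pics/end.png",cv2.resize(o[...,::-1],(784,420)))
print(robot.sense()["t"])
hsv=cv2.cvtColor(o,cv2.COLOR_RGB2HSV)
for b in blobs((hsv[...,1]<60)&(hsv[...,2]>90),.75,.42,500): print(b)
E
```

```text
pick t 24.3667 tcp [0.6376 0.1286 0.0223] hit False open 0.388 F 99.23176646232605
lift [0.6373 0.1283 0.1786] open 0.384 w [ 0.2 -0.2 -5.7] [0.   0.06 0.05]
place t 29.475 [ 0.4141 -0.3324  0.0294] [-3.141  0.     0.9  ] hit True open 0.393
t 30.725
pick t 34.1 tcp [ 0.6556 -0.1242  0.0223] hit False open 0.297 F 78.94784331321716
lift [ 0.6554 -0.1243  0.1787] open 0.3 w [ 0.  -1.  -2.2] [-0.06 -0.04 -0.03]
place t 38.2583 [ 0.4306 -0.1313  0.0292] [-3.141e+00  1.000e-03  1.300e+00] hit True open 0.299
t 39.5333
41.05
{'c': (0.4037, 0.3136), 'rect': (0.3893, 0.3162), 'wh': (112, 73), 'yaw': -1.742, 'A': 3450}
{'c': (0.4251, 0.103), 'rect': (0.4251, 0.103), 'wh': (118, 31), 'yaw': -1.82, 'A': 2656}
{'c': (0.4146, -0.3308), 'rect': (0.4145, -0.3305), 'wh': (80, 80), 'yaw': -1.274, 'A': 5083}
{'c': (0.4304, -0.1309), 'rect': (0.4302, -0.1308), 'wh': (52, 52), 'yaw': -1.337, 'A': 2148}
{'c': (0.484, -0.0031), 'rect': (0.4845, -0.003), 'wh': (39, 38), 'yaw': -2.539, 'A': 1165}
```

View pics/end.png

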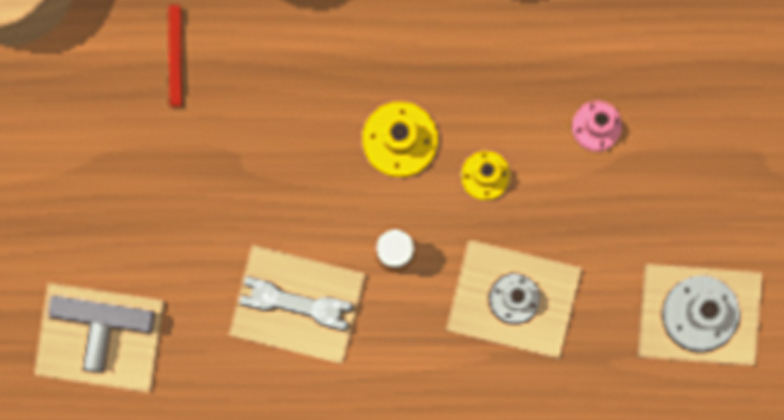

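All four parts are on their tiles, within about 2 mm: tool rest (97,330), spanner (298,303), small faceplate (515,298), large faceplate (701,313). The jar at (394,248) hasn't moved and the arm is clear.

```bash
python3 -c "
from plant import robot
print(robot.close_job())"
```

```text
the job is handed in; nothing more can be done
None
```

I handed the job in at about 41 s: all four accessories lie on their own outlines, about 2 mm or less off centre by the top camera, and the jar and look-alikes were not moved; the judge's result was not shown.

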